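# Coaster into the pull-out tray, tray out to the next pin hole

## Task

Lay the cork coaster flat inside the open front part of the grey pull-out tray and let go of it. Then pull up the red knob to draw the lock pin, slide the tray out (towards its open front end, away from its little wooden shelf) to the next hole, let the pin drop fully home there, and finish while still gripping the knob with the pin held in that hole and the coaster still in the tray. Leave the glass jar, its cap, the cups and the pitcher where they stand.

Things in the scene. Friction and masses are not known exactly. Their poses are not given: they have to be found in the camera images.
- unit: fixed low unit, 300 (x) x 240 mm (y); origin: centre of its underside on the worktop. Wooden shelf, top 90 mm high, roofs x = +20 to +150 mm; the tray sticks out from under it towards -x, the front. At y = -88 mm an aluminium beam along x, top 36 mm high, has three pin holes at x = -40, -80, -120 mm (11 mm long in x)
- tray_spot (a point): point on the grey tray's inner floor, middle of its open front part, 21 mm above the worktop; moves with the tray, axes as the unit's. Tray 200 x 140 mm outside, 5 mm walls rising 15 mm above the floor. Floor reaches 65 mm to -x and to each side in y; the shelf overhangs from 80 mm to +x (tray in)
- tray (a joint): how far the tray is slid out along the unit's -x, m: about 0 at the start (pin in the rearmost hole), pin over the next hole at 0.040, over the last at 0.080, end stop 0.090. Slides with about 2.5 N friction; the pin locks it with about 1.5 mm play either way
- plunger (a joint): lift of the lock pin, m: 0 = fully down in the hole, end stop 0.020. The 8 mm pin with tapered tip reaches 14 mm into the beam: lift it 15 mm or more to clear; let down between holes its tip rests on the beam at 0.014. A spring pushes it down, 3 N at 0, 6 N at full lift
- knob: upright red cylinder, 24 mm across, 28 mm tall, fixed on top of the pin, moves with tray and pin; origin: centre of its underside, 56 mm above the worktop when the pin is down; axes as the unit's. Starts at x = -40, y = -88 mm of the unit. Steel housing below it, top 52 mm above the worktop
- coaster: rectangular cork-brown coaster, 90 (x) x 60 (y) x 6 mm thick, about 40 g, lying flat on the worktop; origin: centre of its underside; z up
- jar: small open glass jar, 60 mm across, 70 mm tall, bystander; origin: centre of its underside
- cap: brass-coloured twist cap of the jar, 56 mm across, 14 mm tall, bystander; origin: centre of its underside
- cups: two stacked melamine cups, green below and yellow above, 76 mm across, 117 mm tall, bystander; origin: centre of the underside
- pitcher: orange plastic blender pitcher, 128 mm across at the rim, 200 mm tall, handle reaching 108 mm from its axis along its +x, bystander; origin: centre of its underside

How it is judged:
By the outcome, as a careful person would: the job done as asked, in the order asked, and still so for the second after the job is handed in, while the arm keeps its last pose, push and grip.
It also fails if it takes over 54 s, if anything falls off the work surface, if the arm or the gripper's body presses on something with over 40 N, if the wrist force passes 120 N, or if a joint passes its speed limit or range.

## Robot

A 6-joint arm with a two-finger parallel gripper is mounted at the origin on the work surface. World frame = base frame: x ahead of the robot, y to its left, z up, the work surface at z = 0. Lengths are in m, angles in rad, forces in N, time in s.
With the tool pointing down it reaches from about 0.375 to 0.9 m from the base axis. Payload 3.1 kg.
Tool frame: the origin (TCP) lies midway between the tips of the shut fingers; the grasp point (between the pads) lies arm.tcp_to_grasp behind it (arm.tcp_to_grasp is the distance from the TCP to the grasp point, in m); z points along the fingers, y is the line along which they close (so a half turn about z gives the same grasp; the last joint's range is limited). The gripper opens to 87 mm and grips with 3 to 60 N. Pads are 19 mm wide; open, the fingers measure 117 mm over their backs; the gripper's body (75 mm by 190 mm) begins 51 mm behind the grasp point.
Start: joints at [1.111, 0.527, 1.433, -0, 1.181, -0.178], TCP at [0.173, 0.601, 0.223] pointing down, gripper open.
Joint ranges: [-3.08, 3.08], [-0.75, 2.2], [0.22, 2.44], [-1.43, 4.57], [0, 2.65], [-2.85, 2.85]. Speed limits (rad/s): [2.79, 2.79, 3.14, 3.14, 3.14, 3.14].

## Interface

Orientations are given as a rotation vector (axis times angle).
In Python, from bench import arm gives the robot as it stands.
- The arm moves only by the tool shift_gripper, called after "Request:" in YAML: its name, and indented under it one key for each argument. Schema: {"type":"object","properties":{"offsets":{"type":"array","items":{"type":"number"},"minItems":4,"maxItems":80},"aperture":{"type":"number"},"force":{"type":"number"},"only":{"type":"string"},"quiet":{"type":"boolean"},"lines":{"type":"string"}},"required":["offsets"],"additionalProperties":false}. offsets is one flat list of numbers that holds 1 to 20 rows one after another, with no inner brackets; each row has 4 numbers: dx, dy, dz in fractions of the full range, 1 being 0.8 m, then a turn about the tool's z in normalised numbers (1 is pi rad); each row shifts and turns the commanded pose from where the row before left it, along the tool's axes as they then stand; what a row does not reach is not made up. A row lasts 1/12 s, in which the tool goes at most 0.0417 m and 0.125 rad, less where a joint would pass 70% of its speed; a pose out of reach is approached as far as the arm can. aperture is the opening from 0.0 (shut) to 1.0 (fully open), set as the call begins (left out keeps the last). The fingers move at their own pace and stop on an object; force is the grip in N (left out, the last holds). Time passes only in rows, so rows that do not move let the fingers close. The tool returns the time, the measured TCP pose, the force, the opening and the grip force at its end. only (a regular expression) keeps the lines of the reply that match it, lines (a string "A,B") keeps lines A to B, and quiet returns only ok. Shift and turn numbers lie between -1 and 1, and a call with a number outside is refused. Input that does not fit is refused with a message, and nothing moves.
- arm.sense(): the state, without advancing time (a new reading comes with each control period).
- arm.snapshot(name): name is "scene" or "top" or "wrist"; returns the picture (400x640x3 uint8, red, green, blue); there is no depth.
- arm.camera_model(name): a dict with "camera_matrix" (3x3 intrinsics, pixels), "R" (3x3) and "t" (3): a world point X has camera coordinates R X + t; the wrist camera has in their place "T_tool_cam" (4x4, takes a point from camera to tool coordinates, whose origin is the TCP and whose axes are the flange's). Camera axes: x right, y down, z forward; pixel columns grow to the right and rows downward; lengths in m; the calibration is good to about 2 mm. A picture is of the moment at which its call begins: read the wrist's pose just before it. camera_model takes no time and is no camera call.
- arm.hand_in(): hands the job in; it is judged then, once.
The state is a dict: "clock": time; "qpos": joint angles; "dq": joint speeds; "effort": joint torques, N m; "position": TCP position; "orientation": TCP orientation; "contact_force": force on the tool from outside, world axes, zero at the start; "moment": the same for the moment, N m; "opening": opening from 0.0 (shut) to 1.0 (fully open); "grip_force": force on a finger pad.
Only numpy, scipy, OpenCV 4.12 (cv2) and the standard library are available. Lean on these libraries where they do the work, as an engineer would, in place of code of your own. Each camera call takes 0.05 s, during which the arm holds its last target. There are 200 camera calls.

## Working session

There is one attempt and no reset: what is moved stays moved. The work goes in short steps, Python scripts to look and compute and a tool call to move; the robot and the scene stay as the last step left them, time stands still between calls to the robot, and variables do not carry over. Pictures are saved under pics/ and viewed, at most 10 in all, crops included, and the job is handed in when it is done.

```bash
ls; mkdir -p pics
```

Run:
```python
from bench import arm
import cv2,numpy as np
s=arm.sense();print(s['clock'],s['position'],s['orientation'],s['opening'],arm.tcp_to_grasp)
for n in("scene","top"):
    im=arm.snapshot(n);cv2.imwrite(f'pics/{n}0.png',im[:,:,::-1])
    m=arm.camera_model(n);R=np.array(m['R']);print(n,m['camera_matrix'],-R.T@np.array(m['t']),R[2])
print(arm.camera_model("wrist"))
```

```text
bench.py
pics
0.0 [0.17285393 0.59987179 0.22156187] [-0.43951057 -3.11002064  0.00320144] 0.9980437246794652 0.0187
scene [[402.86926614   0.         316.72659961]
 [  0.         402.86926614 197.32909983]
 [  0.           0.           1.        ]] [ 1.30628108 -0.13957808  0.86907798] [-0.68511339  0.12928966 -0.71687086]
top [[454.43939584   0.         319.01309032]
 [  0.         454.43939584 193.48794726]
 [  0.           0.           1.        ]] [0.36675572 0.03241927 1.30336702] [ 0.14168759 -0.02177896 -0.98967182]
{'camera_matrix': array([[308.5848617 ,   0.        , 319.43041024],
       [  0.        , 308.5848617 , 209.77505879],
       [  0.        ,   0.        ,   1.        ]]), 'T_tool_cam': array([[ 3.04995297e-04, -9.64779327e-01, -2.63060367e-01,
         7.11771328e-02],
       [ 9.99999870e-01,  1.86773221e-04,  4.74417017e-04,
         9.43437346e-04],
       [-4.08575098e-04, -2.63060477e-01,  9.64779259e-01,
        -1.62395828e-01],
       [ 0.00000000e+00,  0.00000000e+00,  0.00000000e+00,
         1.00000000e+00]])}
```

View pics/scene0.png

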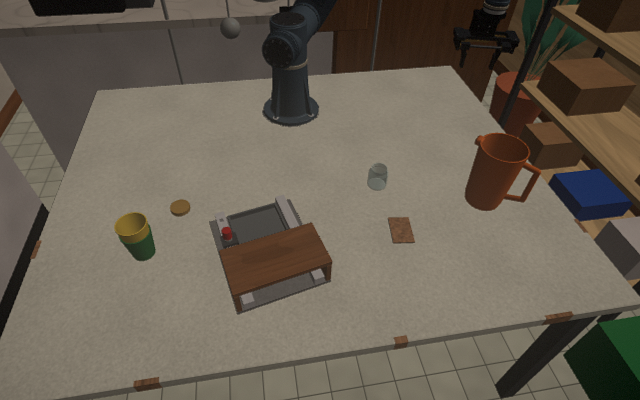

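View pics/top0.png

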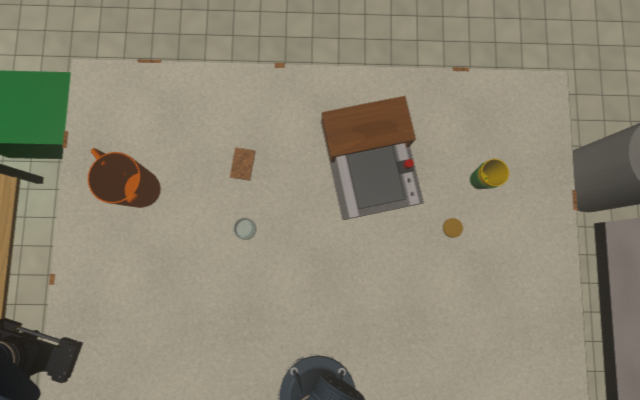

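The scene view shows the coaster at (401,230), the knob at (227,235) and the shelf around (275,258). In the top view the coaster is at (243,164), the knob at (408,164), and the shelf corners are about (323,112), (405,97), (414,140) and (331,158). The tray's open front points to the robot. Next I segment and triangulate.

Create h.py:
```python
import cv2,numpy as np
from bench import arm
def P(n):
    m=arm.camera_model(n);return np.array(m['camera_matrix']),np.array(m['R']),np.array(m['t'])
def wristP(s):
    m=arm.camera_model('wrist');T=np.eye(4);T[:3,:3]=cv2.Rodrigues(np.array(s['orientation']))[0];T[:3,3]=s['position']
    W=np.linalg.inv(T@np.array(m['T_tool_cam']));return np.array(m['camera_matrix']),W[:3,:3],W[:3,3]
def ray(c,p):
    K,R,t=c;d=R.T@np.linalg.inv(K)@np.array([p[0],p[1],1.]);return -R.T@t,d
def atz(c,p,z):
    o,d=ray(c,p);return o+d*(z-o[2])/d[2]
def proj(c,X):
    K,R,t=c;x=K@(R@np.array(X)+t);return x[:2]/x[2]
def tri(obs):
    A=np.zeros((3,3));b=np.zeros(3);L=[]
    for c,p in obs:
        o,d=ray(c,p);d=d/np.linalg.norm(d);M=np.eye(3)-np.outer(d,d);A+=M;b+=M@o;L.append((o,M))
    X=np.linalg.solve(A,b);return X,[round(float(np.linalg.norm(M@(X-o)))*1e3,1) for o,M in L]
def seg(im,box,f):
    x0,y0,x1,y1=box;h=cv2.cvtColor(im,cv2.COLOR_RGB2HSV).astype(int)
    m=np.zeros(im.shape[:2],np.uint8);m[y0:y1,x0:x1]=f(h,im.astype(int))[y0:y1,x0:x1]
    cs,_=cv2.findContours(m,cv2.RETR_EXTERNAL,cv2.CHAIN_APPROX_NONE);return max(cs,key=cv2.contourArea)
brown=lambda h,i:(h[...,0]<20)&(h[...,1]>90)
red=lambda h,i:((h[...,0]<8)|(h[...,0]>172))&(h[...,1]>150)&(i[...,0]>80)
def quad(c):
    for e in np.linspace(1,15,60):
        a=cv2.approxPolyDP(cv2.convexHull(c),e,True)
        if len(a)==4:return a[:,0].astype(float)
def order(q,ref=None):
    c=q.mean(0);return q[np.argsort(np.arctan2(*(q-c)[:,::-1].T))]
```

Run:
```python
from h import *
np.set_printoptions(precision=4,suppress=True)
im={n:cv2.imread(f'pics/{n}0.png')[:,:,::-1].copy() for n in('scene','top')}
C={n:P(n) for n in im}
bx={'coaster':{'scene':(380,210,425,250),'top':(222,140,265,190)},'shelf':{'scene':(212,215,340,300),'top':(315,90,420,165)},'knob':{'scene':(215,222,240,246),'top':(395,150,420,178)}}
for k in bx:
    o=[]
    for n in im:
        c=seg(im[n],bx[k][n],red if k=='knob' else brown);q=cv2.boxPoints(cv2.minAreaRect(c)) if k=='coaster' else quad(c)
        M=cv2.moments(c);ctr=(M['m10']/M['m00'],M['m01']/M['m00']);o.append((C[n],ctr));print(k,n,cv2.contourArea(c),np.round(ctr,1),None if q is None else q.round(1).tolist())
        z={'coaster':.006,'shelf':.09,'knob':.07}[k]
        if k!='knob' and q is not None: print(np.array([atz(C[n],p,z) for p in (quad(c))]))
    print(k,tri(o))
```

```text
coaster scene 476.0 [400.9 229.7] [[387.8999938964844, 218.0], [408.3999938964844, 213.60000610351562], [414.20001220703125, 241.0], [393.70001220703125, 245.3000030517578]]
[[0.5983 0.2588 0.006 ]
 [0.6847 0.2496 0.006 ]
 [0.6791 0.192  0.006 ]
 [0.5936 0.2036 0.006 ]]
coaster top 551.0 [242.1 163.4] [[229.6999969482422, 176.60000610351562], [235.0, 146.8000030517578], [254.5, 150.3000030517578], [249.3000030517578, 180.10000610351562]]
[[0.6818 0.2507 0.006 ]
 [0.674  0.1952 0.006 ]
 [0.591  0.2067 0.006 ]
 [0.5987 0.2616 0.006 ]]
coaster (array([0.6375, 0.2287, 0.0014]), [0.2, 0.2])
shelf scene 4807.0 [274.4 259. ] [[312.0, 223.0], [329.0, 279.0], [234.0, 299.0], [220.0, 250.0]]
[[ 0.6495 -0.0262  0.09  ]
 [ 0.8191 -0.0149  0.09  ]
 [ 0.8362 -0.227   0.09  ]
 [ 0.6992 -0.2562  0.09  ]]
shelf top 3882.5 [367.4 126.3] [[404.0, 96.0], [409.0, 144.0], [331.0, 160.0], [322.0, 112.0]]
[[ 0.8202 -0.2278  0.09  ]
 [ 0.6827 -0.2401  0.09  ]
 [ 0.6334 -0.0256  0.09  ]
 [ 0.7685  0.0009  0.09  ]]
shelf (array([ 0.7349, -0.129 ,  0.075 ]), [1.8, 1.8])
knob scene 57.5 [227.  231.7] [[225.0, 227.0], [230.0, 229.0], [229.0, 239.0], [222.0, 232.0]]
knob top 44.5 [408.3 163. ] [[410.0, 159.0], [412.0, 165.0], [405.0, 166.0], [405.0, 161.0]]
knob (array([ 0.6325, -0.2408,  0.075 ]), [0.0, 0.0])
```

Add to h.py:
```python
def plan(xyz,head,s=None):
    "turn first, then translation in the turned tool frame (tool y heading in deg, mod 180)"
    s=s or arm.sense();R=cv2.Rodrigues(np.array(s['orientation']))[0]
    h=np.degrees(np.arctan2(R[1,1],R[0,1]));dw=(head-h+90)%180-90;a=-np.radians(dw)
    R2=R@cv2.Rodrigues(np.array([0,0,a]))[0];d=R2.T@(np.array(xyz)-s['position'])
    print('heading %.2f turn %.4f then d'%(h,a),d.round(4),'z-tilt',R[:2,2].round(4),'pos',np.round(s['position'],4))
```

```bash
python3 -c "
from h import *
plan((.625,.2285,.16),82.3)"
```

```text
heading 73.91 turn -0.1464 then d [-0.4978 -0.3074  0.0619] z-tilt [-0.0008 -0.0017] pos [0.1729 0.5999 0.2217]
```

Units first: shifts go in shares of 0.8 m and turns go in shares of pi rad. So -0.0311 m / 0.8 = -0.0389, -0.0192 m / 0.8 = -0.024, -0.0732 rad / 3.1416 = -0.0233.

Request:
shift_gripper:
  offsets: [0, 0, 0, -0.0233, 0, 0, 0, -0.0233, -0.0389, -0.024, 0.0049, 0, -0.0389, -0.024, 0.0049, 0, -0.0389, -0.024, 0.0049, 0, -0.0389, -0.024, 0.0049, 0, -0.0389, -0.024, 0.0049, 0, -0.0389, -0.024, 0.0049, 0, -0.0389, -0.024, 0.0049, 0, -0.0389, -0.024, 0.0049, 0, -0.0389, -0.024, 0.0049, 0, -0.0389, -0.024, 0.0049, 0, -0.0389, -0.024, 0.0049, 0, -0.0389, -0.024, 0.0049, 0, -0.0389, -0.024, 0.0049, 0, -0.0389, -0.024, 0.0049, 0, -0.0389, -0.024, 0.0049, 0, -0.0389, -0.024, 0.0049, 0]
  aperture: 1.0

```text
clock: 1.6
position: [0.6259, 0.228, 0.1594]
orientation: [-0.211, -3.133, 0.0]
contact_force: [0.3, 0.5, -0.2]
opening: 0.997
grip_force: 0.0
```

Request:
shift_gripper:
  offsets: [0, 0, 0, 0, 0, 0, 0, 0, 0, 0, 0, 0]

```text
clock: 1.85
position: [0.6241, 0.2294, 0.1594]
orientation: [-0.212, -3.132, 0.0]
contact_force: [-0.3, -0.5, 0.1]
opening: 0.995
grip_force: 0.0Traceback (most recent call last):
```

Run:
```python
from h import *
np.set_printoptions(precision=4,suppress=True)
s=arm.sense();im=arm.snapshot('wrist');cv2.imwrite('pics/w1.png',im[:,:,::-1]);c=wristP(s)
q=seg(im,(0,0,640,400),brown);a=quad(q);print(cv2.contourArea(q),a.tolist())
X=np.array([atz(c,p,.006) for p in a]);print(X,X.mean(0))
M=cv2.moments(q);k=(M['m10']/M['m00'],M['m01']/M['m00'])
print(tri([(c,k),(P('scene'),(400.9,229.7)),(P('top'),(242.1,163.4))]))
```

```text
  File "<stdin>", line 4, in <module>
AttributeError: 'NoneType' object has no attribute 'tolist'
```

View pics/w1.png

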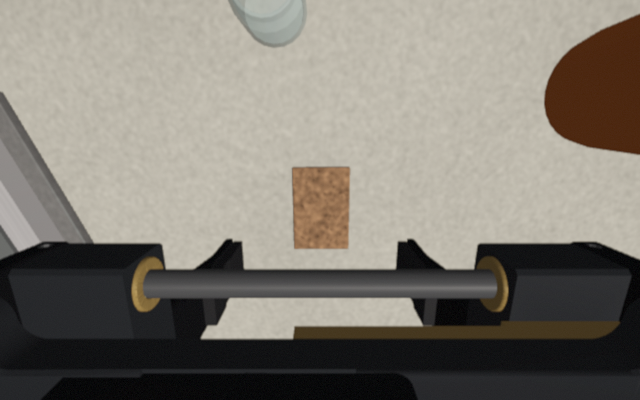

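The wrist view shows the coaster whole, with corners about (292,167) and (350,248), and its edges square to the image. The jar is at the top and the pitcher at the right.

Run:
```python
from h import *
np.set_printoptions(precision=4,suppress=True)
s=arm.sense();im=cv2.imread('pics/w1.png')[:,:,::-1].copy();c=wristP(s)
q=seg(im,(260,140,380,265),brown);a=cv2.boxPoints(cv2.minAreaRect(q));print(a.tolist())
X=np.array([atz(c,p,.006) for p in a]);print(X,X.mean(0))
for i in range(4): d=X[(i+1)%4]-X[i];print(np.linalg.norm(d),np.degrees(np.arctan2(d[1],d[0]))%180)
print(tri([(c,a.mean(0)),(P('scene'),(400.9,229.7)),(P('top'),(242.1,163.4))]))
plan((*X.mean(0)[:2],.06),82.3)
```

```text
[[293.0, 168.0], [348.0, 168.0], [348.0, 247.0], [293.0, 247.0]]
[[0.591  0.2081 0.006 ]
 [0.5985 0.2639 0.006 ]
 [0.6846 0.2544 0.006 ]
 [0.6766 0.1946 0.006 ]] [0.6377 0.2302 0.006 ]
0.05632080354519227 82.34760150116664
0.08665511943811081 173.73335514536063
0.06035115090796355 82.34479885322848
0.08664842579788225 171.06817650279405
(array([0.6374, 0.2294, 0.0009]), [0.9, 0.6, 0.4])
heading 82.33 turn 0.0005 then d [-0.014   0.0021  0.0996] z-tilt [-0.0022  0.0001] pos [0.6237 0.23   0.1597]
```

Run:
```python
from h import *
m=arm.camera_model('wrist');K=m['camera_matrix'];T=np.linalg.inv(m['T_tool_cam'])
for z in(0,-.006,-.013,-.0187,-.03):
  for x in (.0095,-.0095):
    X=T@[x,.0435,z,1];p=K@X[:3];print(z,x,(p[:2]/p[2]).round(1))
```

```text
0 0.0095 [395.4 239.5]
0 -0.0095 [393.3 270.5]
-0.006 0.0095 [398.1 243.5]
-0.006 -0.0095 [395.8 275.3]
-0.013 0.0095 [401.4 248.4]
-0.013 -0.0095 [398.9 281.5]
-0.0187 0.0095 [404.3 252.8]
-0.0187 -0.0095 [401.6 286.8]
-0.03 0.0095 [410.7 262.4]
-0.03 -0.0095 [407.6 298.6]
```

Request:
shift_gripper:
  offsets: [-0.0175, 0.0025, 0.0375, 0, 0, 0, 0.0438, 0, 0, 0, 0.0438, 0, 0, 0, 0.0313, 0, 0, 0, 0.02, 0, 0, 0, 0.01, 0, 0, 0, 0, 0, 0, 0, 0, 0]

```text
clock: 2.57
position: [0.6389, 0.2306, 0.0117]
orientation: [0.209, 3.134, 0.0]
contact_force: [0.4, 0.3, 0.2]
opening: 0.996
grip_force: 0.0
```

In the tool's units: 0.005 m / 0.8 = 0.0063, 0.0035 m / 0.8 = 0.0044.

Request:
shift_gripper:
  offsets: [0, 0, 0.0063, 0, 0, 0, 0.0044, 0, 0, 0, 0, 0, 0, 0, 0, 0]

```text
clock: 2.9
position: [0.6395, 0.2295, 0.0032]
orientation: [0.211, 3.134, 0.0]
contact_force: [-0.2, 0.8, 0.2]
opening: 0.997
grip_force: 0.0
```

Request:
shift_gripper:
  offsets: [0, 0, 0, 0, 0, 0, 0, 0, 0, 0, 0, 0, 0, 0, 0, 0, 0, 0, 0, 0, 0, 0, 0, 0, 0, 0, 0, 0, 0, 0, 0, 0]
  aperture: 0.0
  force: 15

```text
clock: 3.57
position: [0.6393, 0.2295, 0.0027]
orientation: [0.211, 3.134, -0.0]
contact_force: [-0.7, -0.1, 0.5]
opening: 0.683
grip_force: 15.0
```

In the tool's units: -0.038 m / 0.8 = -0.0475, -0.035 m / 0.8 = -0.0438, -0.089 rad / 3.1416 = -0.0283.

Request:
shift_gripper:
  offsets: [0, 0, -0.025, 0, 0, 0, -0.0438, 0, 0, 0, -0.0475, 0, 0, 0, -0.0475, -0.0283, 0, 0, -0.0375, -0.0283, 0, 0, -0.0125, -0.0283, 0, 0, 0, -0.0283]

```text
clock: 4.15
position: [0.6418, 0.2301, 0.1786]
orientation: [-0.354, 3.113, 0.001]
contact_force: [0.3, -0.3, 0.2]
opening: 0.684
grip_force: 15.0
```

```bash
python3 -c "
from h import *
plan((.60,-.16,.18),102.7);s=arm.sense();print(s['qpos'],s['opening'],s['grip_force'])"
```

```text
heading 102.96 turn 0.0045 then d [ 0.1266 -0.3714 -0.0024] z-tilt [0.0088 0.0016] pos [0.6418 0.2301 0.1786]
[ 1.80751729e-01  6.47807845e-01  1.32744398e+00  1.46240606e-05
  1.15741811e+00 -1.61625520e+00] 0.6838721468747506 14.998286962509155
```

In the tool's units: -0.0338 m / 0.8 = -0.0423, 0.0115 m / 0.8 = 0.0144.

Request:
shift_gripper:
  offsets: [0.0144, -0.0423, 0, 0, 0.0144, -0.0423, 0, 0, 0.0144, -0.0423, 0, 0, 0.0144, -0.0423, 0, 0, 0.0144, -0.0423, 0, 0, 0.0144, -0.0423, 0, 0, 0.0144, -0.0423, 0, 0, 0.0144, -0.0423, 0, 0, 0.0144, -0.0423, 0, 0, 0.0144, -0.0423, 0, 0, 0.0144, -0.0423, 0, 0, 0, 0, 0, 0, 0, 0, 0, 0, 0, 0, 0, 0]

```text
clock: 5.32
position: [0.5971, -0.1606, 0.1734]
orientation: [0.346, -3.122, -0.002]
contact_force: [-1.1, 1.0, -0.2]
opening: 0.684
grip_force: 15.0
```

Run:
```python
from h import *
s=arm.sense();im=arm.snapshot('wrist');cv2.imwrite('pics/w2.png',im[:,:,::-1])
np.savez('w2.npz',p=s['position'],o=s['orientation']);print(s['qpos'],s['position'])
```

```text
[-4.43588610e-01  5.75812095e-01  1.49700407e+00  7.29320653e-04
  1.06991000e+00 -2.23552349e+00] [ 0.59714469 -0.16063603  0.17341709]
```

View pics/w2.png

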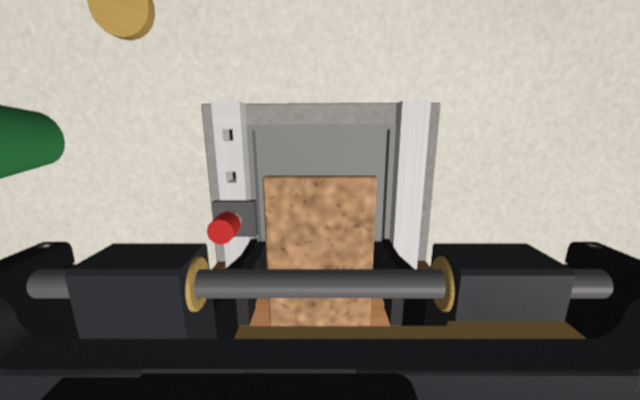

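The wrist view shows the beam holes at (228,134) and (231,176), and the red knob's top at (222,231). The tray floor spans columns about 257–388 with its front edge at row 125, and the held coaster is level across the tray.

Run:
```python
from h import *
np.set_printoptions(precision=4,suppress=True)
d=np.load('w2.npz');s=dict(position=d['p'],orientation=d['o']);c=wristP(s)
im=cv2.imread('pics/w2.png')[:,:,::-1].copy()
g=cv2.cvtColor(im,cv2.COLOR_RGB2GRAY)
hs=[]
for x,y in((228,134),(231,176)):
    w=(g[y-9:y+10,x-8:x+9]<110).astype(np.uint8);m=cv2.moments(w,True);p=(x-8+m['m10']/m['m00'],y-9+m['m01']/m['m00']);hs.append(atz(c,p,.036));print('hole',p,m['m00'],hs[-1])
v=hs[1]-hs[0];print('dist',np.linalg.norm(v),'yaw',np.degrees(np.arctan2(v[1],v[0])))
for r in(135,150,165):print(r,''.join('%4d'%t for t in g[r,244:264]),'|',''.join('%4d'%t for t in g[r,380:402]))
print('col',g[98:135,320])
q=seg(im,(200,205,245,248),red);e=cv2.minEnclosingCircle(q);print('knob',cv2.boundingRect(q),e)
for nm,p in (('knobtop',(221,231)),):print(nm,atz(c,p,.084))
cols={'F':(.021,[(257,150),(388,150),(320,125)]),'unitfront':(.0,[(204,104),(438,104)])}
for k,(z,l) in cols.items():print(k,np.array([atz(c,p,z) for p in l]))
# triangulate knob mid-ish: top + scene/top views
print(tri([(P('scene'),(227.3,232)),(P('top'),(408.5,163.5))]))
```

```text
hole (230.5, 134.5) 28.0 [ 0.5542 -0.2555  0.036 ]
hole (233.75, 176.16666666666666) 24.0 [ 0.5928 -0.2467  0.036 ]
dist 0.03958989324576098 yaw 12.927701723532339
135  167 168 162 143 135 135 136 131 115 103 106 121 134 136 136 137 136 135 136 137 |  140 140 139 139 141 137 117  73  54  88 132 142 141 141 135 112  96  93  93 111 163 206
150  162 164 164 159 141 134 135 134 131 114 103 106 121 133 135 135 135 135 135 136 |  140 140 140 141 141 129  80  55  79 121 139 141 141 137 120  98  94  95 109 162 207 212
165  171 162 163 163 158 140 134 136 135 130 112 102 108 126 135 135 136 136 135 135 |  140 141 141 142 132  91  56  70 111 137 142 141 137 122 100  93  94 110 163 207 213 211
col [213 215 216 213 193 155 139 145 149 151 152 151 151 150 151 152 154 154
 156 156 157 155 153 152 150 146 141 139 138 138 138 138 138 138 138 138
 139]
knob (208, 212, 32, 32) ((223.0, 227.0), 17.204750061035156)
knobtop [ 0.632 -0.239  0.084]
F [[ 0.5646 -0.2314  0.021 ]
 [ 0.5358 -0.103   0.021 ]
 [ 0.5272 -0.1749  0.021 ]]
unitfront [[ 0.533  -0.2962  0.    ]
 [ 0.48   -0.0606  0.    ]]
(array([ 0.6316, -0.2411,  0.073 ]), [0.7, 0.7])
```

```bash
python3 -c "
import cv2
im=cv2.imread('pics/w2.png')[95:255,190:440];cv2.imwrite('pics/w2c.png',cv2.resize(im,None,fx=3,fy=3,interpolation=cv2.INTER_CUBIC))"
```

```text
(no output)
```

View pics/w2c.png

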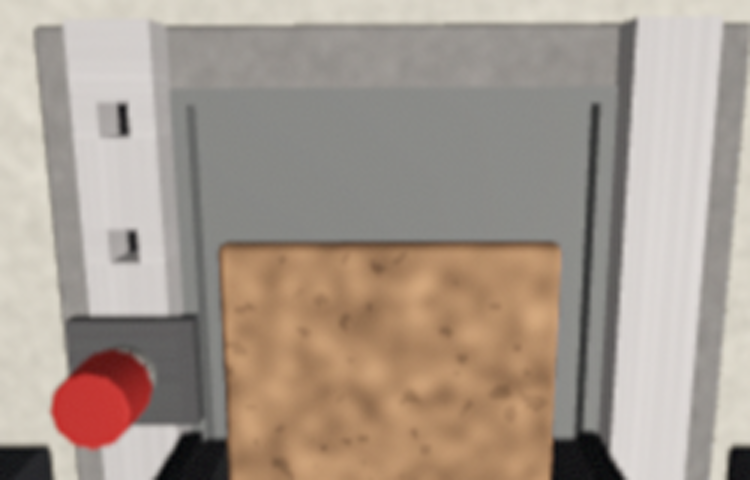

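```bash
python3 -c "
from h import *
plan((.5876,-.1518,.05),102.8)"
```

```text
heading 102.73 turn -0.0013 then d [0.0076 0.0099 0.1234] z-tilt [-0.0008  0.001 ] pos [ 0.5973 -0.1599  0.1734]
```

In the tool's units: 0.035 m / 0.8 = 0.0438, 0.03 m / 0.8 = 0.0375.

Request:
shift_gripper:
  offsets: [0.0095, 0.0124, 0, 0, 0, 0, 0.0375, 0, 0, 0, 0.0438, 0, 0, 0, 0.0375, 0, 0, 0, 0.025, 0, 0, 0, 0.0106, 0, 0, 0, 0, 0, 0, 0, 0, 0]

```text
clock: 6.03
position: [0.5885, -0.1521, 0.0505]
orientation: [-0.35, 3.122, -0.0]
contact_force: [-0.3, 0.7, 0.8]
opening: 0.682
grip_force: 15.0
```

Request:
shift_gripper:
  offsets: [0, 0, 0.0113, 0, 0, 0, 0.0088, 0, 0, 0, 0.0063, 0, 0, 0, 0.0038, 0, 0, 0, 0, 0, 0, 0, 0, 0]

```text
clock: 6.53
position: [0.5879, -0.1531, 0.0261]
orientation: [0.347, -3.122, -0.0]
contact_force: [0.3, -0.4, 0.0]
opening: 0.685
grip_force: 15.0
```

In the tool's units: 0.001 m / 0.8 = 0.0013.

Request:
shift_gripper:
  offsets: [0, 0, 0.0013, 0, 0, 0, 0.0013, 0, 0, 0, 0, 0, 0, 0, 0, 0]

```text
clock: 6.87
position: [0.588, -0.1531, 0.0242]
orientation: [-0.347, 3.122, -0.0]
contact_force: [0.6, -0.2, -0.3]
opening: 0.687
grip_force: 15.0
```

Request:
shift_gripper:
  offsets: [0, 0, 0, 0, 0, 0, 0, 0, 0, 0, 0, 0, 0, 0, 0, 0, 0, 0, 0, 0]
  aperture: 0.8

```text
clock: 7.28
position: [0.588, -0.153, 0.0242]
orientation: [-0.347, 3.122, -0.0]
contact_force: [0.2, -0.2, 0.1]
opening: 0.798
grip_force: 0.0
```

In the tool's units: -0.035 m / 0.8 = -0.0438, -0.025 m / 0.8 = -0.0313.

Request:
shift_gripper:
  offsets: [0, 0, -0.0125, 0, 0, 0, -0.0313, 0, 0, 0, -0.0438, 0, 0, 0, -0.0438, 0, 0, 0, -0.0438, 0, 0.0125, -0.025, -0.015, 0, 0.0125, -0.025, 0, 0, 0, 0, 0, 0, 0, 0, 0, 0, 0, 0, 0, 0]

```text
clock: 8.12
position: [0.5768, -0.1958, 0.1761]
orientation: [0.347, -3.122, -0.002]
contact_force: [0.3, -0.5, 0.7]
opening: 0.801
grip_force: 0.0
```

Run:
```python
from h import *
np.set_printoptions(precision=4,suppress=True)
s=arm.sense();im=arm.snapshot('wrist');cv2.imwrite('pics/w3.png',im[:,:,::-1]);c=wristP(s)
np.savez('w3.npz',p=s['position'],o=s['orientation'])
q=seg(im,(0,150,400,300),red);print('knob',cv2.boundingRect(q),cv2.minEnclosingCircle(q))
cv2.imwrite('pics/w3c.png',cv2.resize(im[80:280,160:480,::-1],None,fx=2.4,fy=2.4,interpolation=cv2.INTER_CUBIC))
```

```text
knob (257, 239, 17, 31) ((261.0, 254.0), 15.297158241271973)
```

View pics/w3c.png

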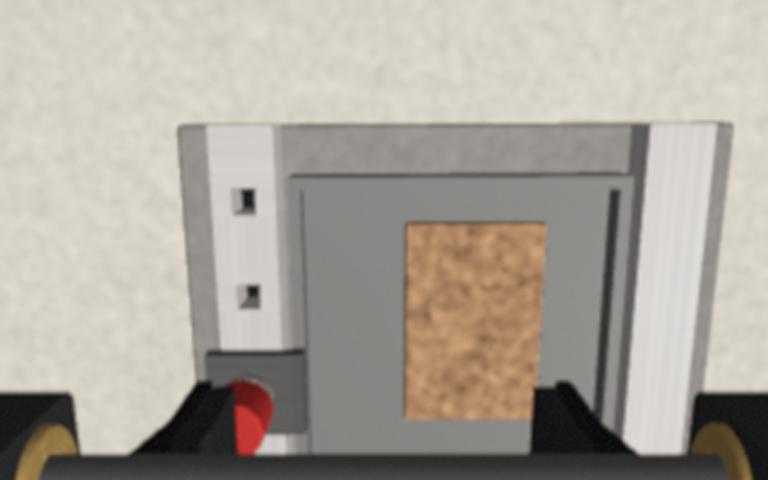

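The coaster lies flat on the tray floor, clear of the walls, at crop (405–545, 222–420). The holes are at (262.1,163.8) and (264.2,203.3). I triangulate these against the earlier view to fix the knob.

Run:
```python
from h import *
np.set_printoptions(precision=4,suppress=True)
f=lambda n:wristP(dict(position=np.load(n)['p'],orientation=np.load(n)['o']))
a,b=f('w2.npz'),f('w3.npz')
H=[]
for p,q in(((228,134.7),(262.1,163.75)),((231.5,176.7),(264.2,203.3))):
    print(tri([(a,p),(b,q)]),atz(a,p,.036),atz(b,q,.036));H.append((atz(a,p,.036)+atz(b,q,.036))/2)
v=H[1]-H[0];print(np.linalg.norm(v),np.degrees(np.arctan2(v[1],v[0])));k=H[1]+.04*v/np.linalg.norm(v);print('knob',k)
print(tri([(a,(220,228.3)),(P('top'),(408.3,163)),(P('scene'),(227,231.7))]))
plan((k[0],k[1],.11),102.8)
```

```text
(array([ 0.5545, -0.2569,  0.039 ]), [0.2, 0.2]) [ 0.5549 -0.2578  0.036 ] [ 0.5548 -0.2573  0.036 ]
(array([ 0.5932, -0.2482,  0.0377]), [0.2, 0.2]) [ 0.5938 -0.2487  0.036 ] [ 0.5936 -0.2484  0.036 ]
0.039857022920908924 13.031730271238583
knob [ 0.6326 -0.2395  0.036 ]
(array([ 0.6327, -0.2412,  0.0757]), [1.1, 0.7, 0.5])
heading 102.71 turn -0.0016 then d [-0.0447 -0.0554  0.0657] z-tilt [-0.0012  0.0012] pos [ 0.5768 -0.1954  0.1758]
```

In the tool's units: 0.03 m / 0.8 = 0.0375, -0.0277 m / 0.8 = -0.0346.

Request:
shift_gripper:
  offsets: [-0.028, -0.0346, 0, 0, -0.028, -0.0346, 0.0125, 0, 0, 0, 0.0375, 0, 0, 0, 0.0325, 0, 0, 0, 0, 0, 0, 0, 0, 0, 0, 0, 0, 0]

```text
clock: 8.75
position: [0.6336, -0.24, 0.1108]
orientation: [-0.349, 3.122, -0.0]
contact_force: [-0.0, -0.0, 0.5]
opening: 0.799
grip_force: 0.0
```

```bash
python3 -c "
from h import *
plan((.6326,-.2400,.0605),102.9)"
```

```text
heading 102.75 turn -0.0026 then d [0.001  0.0003 0.0503] z-tilt [ 0.0004 -0.0002] pos [ 0.6336 -0.24    0.1108]
```

In the tool's units: 0.015 m / 0.8 = 0.0188, 0.013 m / 0.8 = 0.0163, -0.0026 rad / 3.1416 = -0.0008.

Request:
shift_gripper:
  offsets: [0.0013, 0, 0.0125, -0.0008, 0, 0, 0.0188, 0, 0, 0, 0.0163, 0, 0, 0, 0.01, 0, 0, 0, 0.005, 0, 0, 0, 0, 0, 0, 0, 0, 0]

```text
clock: 9.33
position: [0.6323, -0.241, 0.0602]
orientation: [-0.351, 3.122, -0.0]
contact_force: [0.4, 0.4, -0.0]
opening: 0.801
grip_force: 0.0
```

Request:
shift_gripper:
  offsets: [0, 0, 0, 0, 0, 0, 0, 0, 0, 0, 0, 0, 0, 0, 0, 0, 0, 0, 0, 0, 0, 0, 0, 0, 0, 0, 0, 0, 0, 0, 0, 0, 0, 0, 0, 0, 0, 0, 0, 0]
  aperture: 0.0
  force: 25

```text
clock: 10.17
position: [0.6322, -0.2412, 0.0602]
orientation: [-0.351, 3.122, -0.001]
contact_force: [0.3, -0.6, 1.3]
opening: 0.27
grip_force: 25.0
```

In the tool's units: -0.003 m / 0.8 = -0.0038.

Request:
shift_gripper:
  offsets: [0, 0, 0, 0, 0, 0, 0, 0, 0, 0, -0.0038, 0, 0, 0, -0.0038, 0, 0, 0, -0.0038, 0, 0, 0, -0.0038, 0, 0, 0, 0, 0, 0, 0, 0, 0]
  force: 40

```text
clock: 10.83
position: [0.6322, -0.2411, 0.0722]
orientation: [-0.352, 3.122, -0.001]
contact_force: [1.5, -3.0, -5.8]
opening: 0.266
grip_force: 40.0
```

Request:
shift_gripper:
  offsets: [0, 0, -0.0038, 0, 0, 0, -0.0025, 0, 0, 0, 0, 0, 0, 0, 0, 0, 0, 0, 0, 0]

```text
clock: 11.25
position: [0.6322, -0.2411, 0.0771]
orientation: [-0.351, 3.122, -0.001]
contact_force: [1.7, -3.5, -5.7]
opening: 0.263
grip_force: 40.0
```

```bash
python3 -c "
from h import *
plan((0,0,0),102.9)"
```

```text
heading 102.84 turn -0.0010 then d [0.5624 0.3762 0.0769] z-tilt [ 0.0002 -0.0004] pos [ 0.6322 -0.2411  0.0771]
```

In the tool's units: 0.006 m / 0.8 = 0.0075, 0.004 m / 0.8 = 0.005.

Request:
shift_gripper:
  offsets: [0.0038, 0, 0, 0, 0.0075, 0, 0, 0, 0.0075, 0, 0, 0, 0.0075, 0, 0, 0, 0.0075, 0, 0, 0, 0.0075, 0, 0, 0, 0.005, 0, 0, 0, 0.0038, 0, 0, 0, 0, 0, 0, 0, 0, 0, 0, 0, 0, 0, 0, 0]

```text
clock: 12.17
position: [0.5921, -0.2502, 0.0769]
orientation: [0.352, -3.119, 0.0]
contact_force: [0.1, -5.2, -6.0]
opening: 0.267
grip_force: 40.0
```

```bash
python3 -c "
from h import *
plan((.6322-.04*.9748,-.2411-.04*.2232,.0605),102.9)"
```

```text
heading 102.88 turn -0.0004 then d [-0.0011 -0.0001  0.0164] z-tilt [-0.0024 -0.0004] pos [ 0.5921 -0.2502  0.0769]
```

In the tool's units: 0.002 m / 0.8 = 0.0025, -0.0005 m / 0.8 = -0.0006.

Request:
shift_gripper:
  offsets: [-0.0006, 0, 0.0025, 0, 0, 0, 0.0025, 0, 0, 0, 0.0025, 0, 0, 0, 0.0013, 0, 0, 0, 0, 0, 0, 0, 0, 0, 0, 0, 0, 0]

```text
clock: 12.75
position: [0.5923, -0.2501, 0.0699]
orientation: [0.352, -3.119, 0.0]
contact_force: [-1.7, -5.1, -4.3]
opening: 0.269
grip_force: 40.0
```

```bash
python3 -c "
from h import *
s=arm.sense();print(s['position'],s['contact_force'])"
```

```text
[ 0.59234638 -0.25011894  0.06993766] [-1.7423763  -5.1440234  -4.27920795]
```

In the tool's units: 0.002 m / 0.8 = 0.0025, 0.0015 m / 0.8 = 0.0019.

Request:
shift_gripper:
  offsets: [0, 0, 0.0025, 0, 0, 0, 0.0025, 0, 0, 0, 0.0025, 0, 0, 0, 0.0025, 0, 0, 0, 0.0019, 0, 0, 0, 0, 0, 0, 0, 0, 0, 0, 0, 0, 0]

```text
clock: 13.42
position: [0.5925, -0.2501, 0.0607]
orientation: [0.352, -3.119, 0.0]
contact_force: [-1.4, -5.5, -3.6]
opening: 0.264
grip_force: 40.0
```

```bash
python3 -c "
from h import *
s=arm.sense();print(s['position'],s['contact_force'])"
```

```text
[ 0.59245345 -0.25009087  0.06073607] [-1.44475829 -5.50808959 -3.62499102]
```

In the tool's units: 0.0005 m / 0.8 = 0.0006.

Request:
shift_gripper:
  offsets: [0, 0, 0.0006, 0, 0, 0, 0.0006, 0, 0, 0, 0, 0, 0, 0, 0, 0]

```text
clock: 13.75
position: [0.5928, -0.25, 0.0602]
orientation: [0.352, -3.12, 0.0]
contact_force: [-1.4, -5.1, -1.7]
opening: 0.266
grip_force: 40.0
```

Request:
shift_gripper:
  offsets: [0, 0, 0.0006, 0, 0, 0, 0.0004, 0, 0, 0, 0, 0, 0, 0, 0, 0]

```text
clock: 14.08
position: [0.5939, -0.2498, 0.0601]
orientation: [-0.352, 3.121, -0.001]
contact_force: [-1.8, -4.0, 6.2]
opening: 0.265
grip_force: 40.0
```

Run:
```python
from h import *
t=arm.snapshot('top')[60:260,220:540,::-1];w=arm.snapshot('scene')[130:330,130:450,::-1]
cv2.imwrite('pics/end.png',np.vstack([cv2.resize(i,(480,300),interpolation=cv2.INTER_CUBIC) for i in(t,w)]))
s=arm.sense();print(s['position'],s['contact_force'],s['grip_force'])
```

```text
[ 0.593931   -0.24982167  0.06010642] [-2.2232577  -4.00478742  5.54774833] 39.99877874739468
```

View pics/end.png

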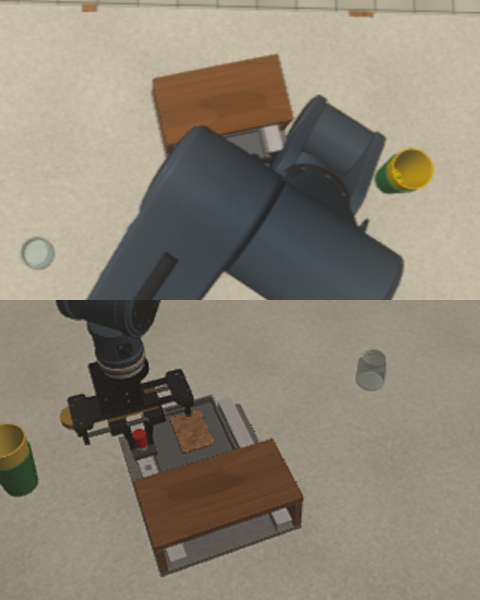

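The final view shows the coaster flat in the pulled-out tray at (190,432) and the gripper on the red knob. The rear hole is uncovered behind the housing, and the jar, cap and cups, which are the ones in view, stand in place.

```bash
python3 -c "
from bench import arm
print(arm.hand_in())"
```

```text
the job is handed in; nothing more can be done
None
```

The job is handed in: the coaster lies flat in the tray, the tray is out about 40 mm to the next hole, and the pin is fully down with the knob still gripped. It took about 14 s of the 54 s allowed.

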